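# Sweep the measured rings into the counting tray's trough and shut its cover

## Task

The three small steel rings lying on the flat of the blue counting tray have been measured: sweep them with the fingers across the flat and over the sill into the trough along the tray's side, then push the trough's hinged cover fully shut over them. Nothing is to be picked up or lifted. The one large ring and the gauge block on the flat are still needed there, so leave them and all the other things on the bench where they are.

Things in the scene. Friction and masses are not known exactly. Their poses are not given: they have to be found in the camera images.
- tray: blue moulded counting tray, fixed to the bench, 234 (x) x 207 (y) x 46 mm. Origin under its middle on the bench top, z up. The flat is 34 mm above the bench and spans x = -112 to +112, y = -100 to +55 mm; rims 12 mm high bound it on both x ends and the -y side. Its open +y side is a rounded sill; beyond lies the trough, with a pouring spout 22 mm long at its +x end
- flat_center (a point): middle of the flat, at its surface, 80 mm from the sill; axes as the tray's (+y towards the trough, which faces roughly to the robot's right). Round the work: a tall fixed machine fills the bench's left side (x over 0.42, y over 0.37 m; 0.68 m high); keep the arm clear of it, coming in towards the base before swinging past
- trough_center (a point): middle of the trough's floor, 26 mm below the flat; axes as the tray's. The trough spans 21 mm either way in y (from the sill to an outer wall 4 mm thick that carries the cover's hinge) and 113 mm either way in x
- cover (a joint): hinge of the trough's cover, rad: 0 = shut (level over the trough, free edge over the sill), 1.57 = upright, 2.15 = leaning fully open, away from the flat. Starts open. The hinge is stiff (0.02 N m): the cover stays where it is left. To shut it, push its outer face towards the flat past upright, then press it down from above
- cover_hinge (a point): middle of the hinge line, 37.5 mm above the bench on the trough's outer wall; the hinge line is parallel to the tray's x
- cover_edge (a point): middle of the cover's free edge, 52 mm from the hinge line; the cover is a plate 226 mm long along the tray's x, 2.5 mm thick
- ring_1_center (a point): centre (half-way up) of a small ground steel ring lying flat: outside diameter 24 mm, bore 13.6 mm, 10 mm high, about 24 g. The three small rings are alike; all three go into the trough, in any order and any attitude
- ring_2_center (a point): centre of another small ring, the same
- ring_3_center (a point): centre of another small ring, the same; it lies near one x end of the flat, the large ring near the other end (which end is which varies)
- large_ring_center (a point): centre (half-way up) of the one large steel ring lying on the flat: outside diameter 52 mm, 16 mm high, 0.12 kg. It stays on the flat where it is
- gauge_block_center (a point): centre of a steel gauge block, 35 x 9 x 10 mm, lying along the flat's -y rim near the middle. It stays where it is
- micrometer: outside micrometer lying on the bench, 122 x 53 x 19 mm; origin under its middle; stays where it is
- loupe: black loupe standing on the bench, 38 mm across and high; origin under its middle; stays where it is
- sample_shaft: stepped steel shaft lying on the bench, 90 x 25 mm; origin under its middle; stays where it is
- stylus_case: black flat case lying on the bench, 92 x 53 x 20 mm; origin under its middle; stays where it is
- dial_indicator: dial indicator lying on its back on the bench, 108 x 59 x 25 mm; origin under its middle; stays where it is
- calculator: pocket calculator lying on the bench, 115 x 70 x 13 mm; origin under its middle; stays where it is
- esd_brush: black antistatic brush lying on the bench, 147 x 16 x 9 mm; origin under its middle; stays where it is
- reference_plate: dark red flat specimen holder lying on the bench, 78 x 46 x 9 mm; origin under its middle; stays where it is

How it is judged:
On the way, in this order (a step that is already met when the one before it is completed fails the run):
1. all three small rings lie in the trough while its cover is still open (y of ring_1_center in the frame of trough_center between -0.021 and 0.0215 m and x of ring_1_center in the frame of trough_center between -0.113 and 0.113 m and height (world z) of each of ring_1_center, ring_2_center, ring_3_center below 0.03 m and y of ring_2_center in the frame of trough_center between -0.021 and 0.0215 m and x of ring_2_center in the frame of trough_center between -0.113 and 0.113 m and y of ring_3_center in the frame of trough_center between -0.021 and 0.0215 m and x of ring_3_center in the frame of trough_center between -0.113 and 0.113 m and value of joint cover above 0.8 rad), for 0.2 s.
2. the cover is shut over them (y of ring_1_center in the frame of trough_center between -0.021 and 0.0215 m and x of ring_1_center in the frame of trough_center between -0.113 and 0.113 m and height (world z) of each of ring_1_center, ring_2_center, ring_3_center below 0.03 m and y of ring_2_center in the frame of trough_center between -0.021 and 0.0215 m and x of ring_2_center in the frame of trough_center between -0.113 and 0.113 m and y of ring_3_center in the frame of trough_center between -0.021 and 0.0215 m and x of ring_3_center in the frame of trough_center between -0.113 and 0.113 m and value of joint cover below 0.06 rad), for 0.2 s.
At the end, for the whole second after the job is handed in: all three small rings lie in the trough (between its walls, their centres below 30 mm above the bench), the cover is shut over them (within 0.06 rad), and the large ring and the gauge block are within 15 mm of where they were (all of step 2 and distance of each of large_ring_center, gauge_block_center from where it was at the start of the episode below 0.015 m); the robot touches nothing.
It fails at once if a small ring is lifted (its centre more than 25 mm above the place where it lay on the flat) (height (world z) of any of ring_1_center, ring_2_center, ring_3_center above 0.064 m).
It fails at once if the large ring or the gauge block is shifted more than 15 mm or lifted more than 12 mm (distance of any of large_ring_center, gauge_block_center from where it was at the start of the episode above 0.015 m or height (world z) of large_ring_center above 0.054 m or height (world z) of gauge_block_center above 0.051 m).
It fails at once if another thing on the bench is shifted more than 20 mm (distance of any of micrometer, loupe, sample_shaft, stylus_case, dial_indicator, calculator, esd_brush, reference_plate from where it was at the start of the episode above 0.02 m).
It also fails if it takes over 51 s, if anything falls off the work surface, if the arm or the gripper's body presses on something with over 40 N, if the wrist force passes 120 N, or if a joint passes its speed limit or range.

## Robot

A 6-joint arm with a two-finger parallel gripper is mounted at the origin on a cart in front of the work surface, level with it; the furniture and walls round the work are solid. World frame = base frame: x ahead of the robot, y to its left, z up, the work surface at z = 0. Lengths are in m, angles in rad, forces in N, time in s.
With the tool pointing down it reaches from about 0.225 to 0.875 m from the base axis. Payload 3.4 kg.
Tool frame: the origin (TCP) lies midway between the tips of the shut fingers; the grasp point (between the pads) lies 19 mm behind it (manip.grip_point_offset is the distance from the TCP to the grasp point, in m); z points along the fingers, y is the line along which they close (so a half turn about z gives the same grasp; the last joint's range is limited). The gripper opens to 85 mm and grips with 20 to 120 N. Pads are 22 mm wide; open, the fingers measure 114 mm over their backs; the gripper's body (76 mm by 85 mm) begins 54 mm behind the grasp point. The pads swing forward as they close: fully open they stand 13 mm farther back than shut.
Start: joints at [-1.446, 0.276, 1.505, -0, 1.361, -0.121], TCP at [0.14, -0.558, 0.231] pointing down, gripper open.
Joint ranges: [-2.89, 2.89], [-0.75, 2.08], [0.22, 2.7], [-1.18, 4.32], [0.11, 2.71], [-2.7, 2.7]. Speed limits (rad/s): [2.57, 2.57, 3.14, 3.14, 3.14, 3.14].

## Interface

Orientations are given as a unit quaternion [w, x, y, z].
In Python, from rig import manip gives the robot as it stands.
- The arm moves only by the shell command python3 -m handwheel 'ROWS' [FORCE]. ROWS is JSON, a list of rows, each an object with "translation": the shift along the tool's x, y, z in m, a list of three; "angular": the turn, a rotation vector about the tool's x, y, z in degrees, a list of three; "hand": the closure, from 0 (fully open) to 1 (shut). A call has 1 to 10 rows; each row shifts and turns the commanded pose from where the row before left it, along the tool's axes as they then stand; what a row does not reach is not made up. A row lasts 1/12 s, in which the tool goes at most 41.7 mm and 7.16 degrees, less where a joint would pass 70% of its speed; a pose out of reach is approached as far as the arm can. A call with a gripper value outside its range is refused whole. The fingers move at their own pace and stop on an object; FORCE is the grip in N (left out, the last holds). Time passes only in rows, so rows that do not move let the fingers close. It gives the time, the measured TCP pose, the force, the opening and the grip force at its end, in the units of the state.
- manip.get_state(): the state, without advancing time (a new reading comes with each control period).
- manip.get_image(name): name is "side" or "top" or "wrist"; returns the picture (384x512x3 uint8, red, green, blue); there is no depth.
- manip.camera_info(name): a dict with "camera_matrix" (3x3 intrinsics, pixels), "eye" and "orientation" of the camera in the world; the wrist camera has in their place "tool_from_camera" (4x4, takes a point from camera to tool coordinates, whose origin is the TCP and whose axes are the flange's). Camera axes: x right, y down, z forward; pixel columns grow to the right and rows downward; lengths in m; the calibration is good to about 2 mm. A picture is of the moment at which its call begins: read the wrist's pose just before it. camera_info takes no time and is no camera call.
- manip.sign_off(): hands the job in; it is judged then, once.
The state is a dict: "clock": time; "qpos": joint angles; "qd": joint speeds; "effort": joint torques, N m; "position": TCP position; "ee_rot": TCP orientation; "contact_force": force on the tool from outside, world axes, zero at the start; "moment": the same for the moment, N m; "width": finger opening in m; "gripper_force": force on a finger pad.
Only numpy, scipy, OpenCV 4.12 (cv2) and the standard library are available. Lean on these libraries where they do the work, as an engineer would, in place of code of your own. Each camera call takes 0.05 s, during which the arm holds its last target. There are 200 camera calls.

## Working session

There is one attempt and no reset: what is moved stays moved. The work goes in short steps, Python scripts to look and compute and a shell command to move; the robot and the scene stay as the last step left them, time stands still between calls to the robot, and variables do not carry over. Pictures are saved under pics/ and viewed, at most 10 in all, crops included, and the job is handed in when it is done.

```bash
mkdir -p pics; ls; python3 - <<'E'
from rig import manip
import cv2
for n in("top","side"):
    cv2.imwrite(f"pics/{n}0.png",manip.get_image(n)[:,:,::-1]); print(n,manip.camera_info(n))
print(manip.camera_info("wrist"));print(manip.get_state())
E
```

```text
pics
top {'camera_matrix': array([[419.12498533,   0.        , 245.50303822],
       [  0.        , 419.12498533, 192.8534929 ],
       [  0.        ,   0.        ,   1.        ]]), 'eye': array([0.43737026, 0.06753372, 1.36172825]), 'orientation': array([-0.02675014,  0.71150971, -0.7012516 ,  0.03584065])}
side {'camera_matrix': array([[353.04313789,   0.        , 258.13983464],
       [  0.        , 353.04313789, 195.19432093],
       [  0.        ,   0.        ,   1.        ]]), 'eye': array([0.05484162, 1.09631853, 0.67759336]), 'orientation': array([ 0.10756407, -0.19231487,  0.83799713, -0.49920514])}
{'camera_matrix': array([[281.39179086,   0.        , 254.35080068],
       [  0.        , 281.39179086, 193.58809687],
       [  0.        ,   0.        ,   1.        ]]), 'tool_from_camera': array([[ 8.51127609e-05, -9.49623554e-01, -3.13392882e-01,
         7.99681758e-02],
       [ 9.99999996e-01,  9.19848833e-05, -7.14199782e-06,
         6.57414665e-04],
       [ 3.56096170e-05, -3.13392880e-01,  9.49623558e-01,
        -1.43067168e-01],
       [ 0.00000000e+00,  0.00000000e+00,  0.00000000e+00,
         1.00000000e+00]])}
{'clock': 0.1, 'qpos': array([-1.44599629e+00,  2.76523017e-01,  1.50598215e+00,  3.24040294e-05,
        1.36071133e+00, -1.20985468e-01]), 'qd': array([-0.00045535, -0.00152438, -0.00151819, -0.00024161,  0.00202714,
       -0.0010563 ]), 'effort': array([ 2.14331267e-03, -4.17696404e+01, -2.46404529e+01, -1.15757466e-04,
        5.79584768e-03, -2.07118734e-05]), 'position': array([ 0.13986433, -0.55725454,  0.23054092]), 'ee_rot': array([-8.11949613e-04,  9.92458273e-01,  1.22580246e-01,  1.42944433e-05]), 'contact_force': array([-0.04735535,  0.80657746,  0.22083227]), 'moment': array([-0.00823747,  0.02187733, -0.00107823]), 'gripper_force': 0.0, 'width': 0.08550542440983931}
```

View pics/top0.png

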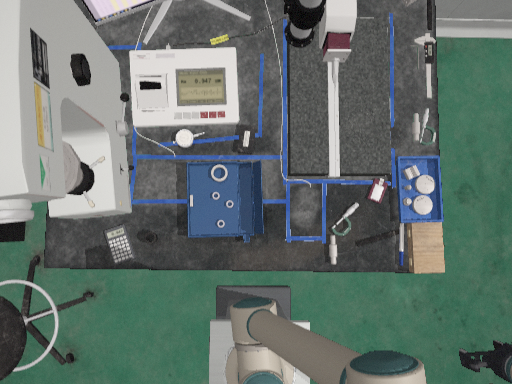

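View pics/side0.png

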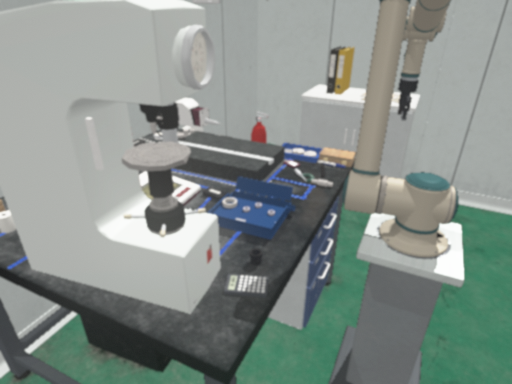

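The top view shows the tray at about cols 188-262, rows 162-238. The large ring is at (219,173), the small rings at (216,196), (229,204) and (221,224), and the gauge block at (192,200). The trough and open cover are on the right. Next I'll crop and compute.

```bash
cat > h.py <<'E'
import numpy as np, cv2
from scipy.spatial.transform import Rotation as R
from rig import manip
def q(w): return R.from_quat([w[1],w[2],w[3],w[0]]).as_matrix()
def ray(name,uv,z,st=None):
    i=manip.camera_info(name);K=i["camera_matrix"]
    if name=="wrist":
        T=np.eye(4);T[:3,:3]=q(st["ee_rot"]);T[:3,3]=st["position"];T=T@i["tool_from_camera"];e,M=T[:3,3],T[:3,:3]
    else: e,M=i["eye"],q(i["orientation"])
    d=M@np.linalg.inv(K)@[uv[0],uv[1],1]
    return e+d*(z-e[2])/d[2]
E
python3 - <<'E'
from h import *
im=cv2.imread("pics/top0.png")
c=im[150:250,175:285]
cv2.imwrite("pics/c0.png",cv2.resize(c,None,fx=6,fy=6,interpolation=cv2.INTER_CUBIC))
for n,uv,z in[("large",(219,173),.05),("r",(216,196),.044),("r",(229,204),.044),("r3",(221,224),.044),("gb",(192,200),.044),("c",(188,162),.046),("c",(188,236),.046),("spout",(247,240),.046)]:print(n,ray("top",uv,z).round(4))
E
```

```text
large [0.6155 0.1359 0.05  ]
r [0.5431 0.1442 0.044 ]
r [0.5185 0.1028 0.044 ]
r3 [0.4554 0.1268 0.044 ]
gb [0.5294 0.2194 0.044 ]
c [0.6496 0.2349 0.046 ]
c [0.4166 0.2288 0.046 ]
spout [0.4067 0.0447 0.046 ]
```

View pics/c0.png

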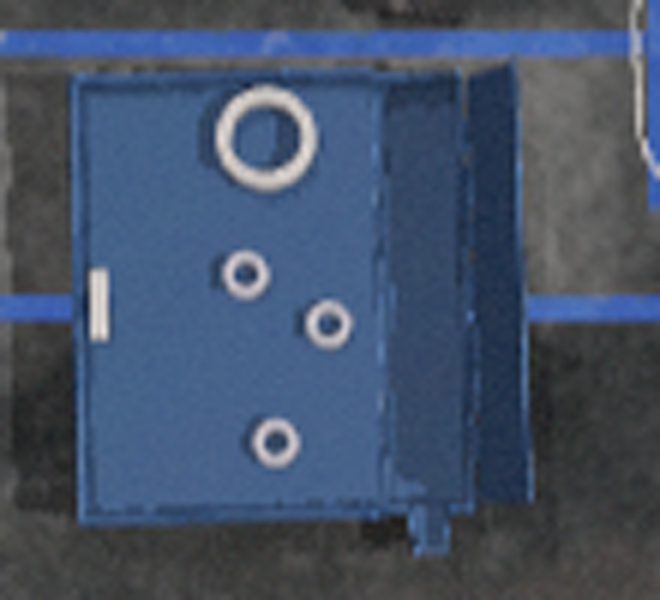

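```bash
cat >> h.py <<'E'
def crop(u,v): return (174.5+(u+.5)/6,149.5+(v+.5)/6)
E
python3 - <<'E'
from h import *
P=lambda u,v,z:ray("top",crop(u,v),z)
a,b=P(72,75,.046),P(80,523,.046)
print(a,b,np.linalg.norm(a-b))
ex=(b-a)/np.linalg.norm(b-a); ey=np.array([-ex[1],ex[0],0]); print("ex",ex,"yaw of ex",np.degrees(np.arctan2(ex[1],ex[0])))
O=(a+b)/2+ey*.1035
for n,c in dict(large=(266,138,.05),r1=(246,275,.044),r2=(329,324,.044),r3=(276,443,.044),gb=(99,305,.044),sillT=(378,200,.034),sillB=(384,450,.034),hingeT=(467,90,.0375),hingeB=(473,500,.0375),edgeT=(514,62,.081),edgeB=(532,500,.081),spout=(430,550,.04)).items():
    p=P(*c);print(n,p.round(4),"tray",((p-O)@ex*1000).round(1),((p-O)@ey*1000).round(1))
print("O",O)
E
```

```text
[0.64928825 0.23933908 0.046     ] [0.41423794 0.22900116 0.046     ] 0.2352775413857262
ex [-0.9990342  -0.04393925  0.        ] yaw of ex -177.4816557005048
large [0.6168 0.1362 0.05  ] tray -80.7 -1.9
r1 [0.5449 0.1456 0.044 ] tray -9.3 -14.4
r2 [0.5198 0.1016 0.044 ] tray 17.8 28.5
r3 [0.4572 0.1281 0.044 ] tray 79.2 -0.9
gb [0.528  0.2223 0.044 ] tray 4.3 -91.8
sillT [0.5868 0.0769 0.034 ] tray -48.1 56.0
sillB [0.4544 0.0717 0.034 ] tray 84.4 55.4
hingeT [0.646  0.0305 0.0375] tray -105.2 105.0
hingeB [0.4289 0.0247 0.0375] tray 112.0 101.3
edgeT [0.6541 0.0077 0.081 ] tray -112.2 128.1
edgeB [ 0.4296 -0.0039  0.081 ] tray 112.5 129.8
spout [0.4026 0.0469 0.04  ] tray 137.3 77.9
O [0.53631081 0.13077008 0.046     ]
```

```bash
python3 -m handwheel '[{"translation":[0,0,0],"angular":[0,0,-7],"hand":0.3},{"translation":[0.01,-0.03,0],"angular":[0,0,-7],"hand":0.8},{"translation":[0.01,-0.03,0],"angular":[0,0,-7],"hand":0.8},{"translation":[0.02,-0.03,0],"angular":[0,0,-7],"hand":0.8},{"translation":[0.03,-0.02,0],"angular":[0,0,-7],"hand":0.8},{"translation":[0.035,-0.01,0],"angular":[0,0,-7],"hand":0.8},{"translation":[0.035,0,0],"angular":[0,0,-7],"hand":0.8},{"translation":[0.035,0.01,0],"angular":[0,0,-7],"hand":0.8},{"translation":[0.035,0.015,0],"angular":[0,0,-7],"hand":0.8},{"translation":[0.03,0.02,0],"angular":[0,0,-7],"hand":0.8}]' 40
```

```text
clock: 0.93
position: [0.2533, -0.2806, 0.2312]
ee_rot: [-0.0, 0.741, 0.671, 0.0]
contact_force: [0.9, -0.5, -0.1]
width: 0.0174
gripper_force: 0.0
```

```bash
python3 -m handwheel '[{"translation":[0,0,0],"angular":[0,0,-4.1],"hand":0.8},{"translation":[0,0,0],"angular":[0,0,-4.1],"hand":0.8},{"translation":[0.033,0.023,0],"angular":[0,0,0],"hand":0.8},{"translation":[0.033,0.023,0],"angular":[0,0,0],"hand":0.8},{"translation":[0.033,0.023,0],"angular":[0,0,0],"hand":0.8},{"translation":[0.033,0.023,0],"angular":[0,0,0],"hand":0.8},{"translation":[0.033,0.023,0],"angular":[0,0,0],"hand":0.8},{"translation":[0.033,0.023,0],"angular":[0,0,0],"hand":0.8},{"translation":[0.033,0.023,0],"angular":[0,0,0],"hand":0.8},{"translation":[0.033,0.023,0],"angular":[0,0,0],"hand":0.8}]'
python3 -m handwheel '[{"translation":[0.032,0.023,0.01],"angular":[0,0,0],"hand":0.8},{"translation":[0.032,0.023,0.01],"angular":[0,0,0],"hand":0.8},{"translation":[0.032,0.023,0.01],"angular":[0,0,0],"hand":0.8},{"translation":[0.032,0.023,0.01],"angular":[0,0,0],"hand":0.8},{"translation":[0,0,0.03],"angular":[0,0,0],"hand":0.8},{"translation":[0,0,0.03],"angular":[0,0,0],"hand":0.8},{"translation":[0,0,0],"angular":[0,0,0],"hand":0.8},{"translation":[0,0,0],"angular":[0,0,0],"hand":0.8}]'
cat >> h.py <<'E'
ex=np.array([-.99903,-.04394,0]);ey=np.array([.04394,-.99903,0]);O=np.array([.5363,.1308,0])
def tray(p): return (np.array([(p-O)@ex,(p-O)@ey,p[2]])*1000).round(1)
E
python3 - <<'E'
from h import *
s=manip.get_state();im=manip.get_image("wrist");cv2.imwrite("pics/w1.png",im[:,:,::-1]);
np.save("w1.npy",np.r_[s["position"],s["ee_rot"]]);print(tray(s["position"]),s["ee_rot"],s["clock"])
E
```

```text
clock: 1.77
position: [0.4267, -0.0095, 0.2312]
ee_rot: [0.0, 0.693, 0.721, -0.0]
contact_force: [0.3, -0.8, -0.0]
width: 0.017
gripper_force: 0.0
clock: 2.43
position: [0.5116, 0.12, 0.1298]
ee_rot: [-0.002, 0.693, 0.721, -0.002]
contact_force: [-0.3, -1.3, 0.1]
width: 0.0171
gripper_force: 0.0
[ 25.1   9.8 129.8] [-0.00155266  0.69275587  0.72116793 -0.0019232 ] 2.4333
```

View pics/w1.png

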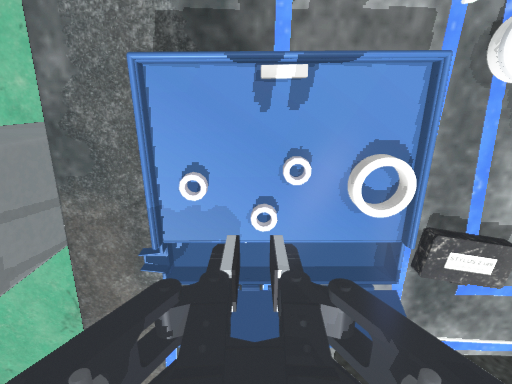

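The wrist view shows small rings at (193,186), (297,171) and (264,218), the large ring at (382,186) and the gauge block at (284,71). The fingers hang over the sill area.

```bash
python3 - <<'E'
from h import *
w=np.load("w1.npy");s=dict(position=w[:3],ee_rot=w[3:])
for uv,z in[((193,187),.041),((297,171),.041),((264,218),.041),((382,186),.042),((284,71),.044),((165,242),.034),((400,242),.034)]:print(uv,tray(ray("wrist",uv,z,s)))
E
```

```text
(193, 187) [78.8  0.5 41. ]
(297, 171) [-10.2 -13.4  41. ]
(264, 218) [17.4 29.6 41. ]
(382, 186) [-83.2  -0.4  42. ]
(284, 71) [  3.3 -91.   44. ]
(165, 242) [111.   57.1  34. ]
(400, 242) [-111.5   57.3   34. ]
```

```bash
python3 -m handwheel '[{"translation":[0.006,0.001,0.0],"angular":[0,0,0],"hand":0.8},{"translation":[0,0,0.02],"angular":[0,0,0],"hand":0.8},{"translation":[0,0,0.02],"angular":[0,0,0],"hand":0.8},{"translation":[0,0,0.02],"angular":[0,0,0],"hand":0.8},{"translation":[0,0,0.02],"angular":[0,0,0],"hand":0.8},{"translation":[0,0,0.005],"angular":[0,0,0],"hand":0.8},{"translation":[0,0,0],"angular":[0,0,0],"hand":0.8},{"translation":[0,0,0],"angular":[0,0,0],"hand":0.8},{"translation":[0,0,0],"angular":[0,0,0],"hand":0.8}]'
python3 -m handwheel '[{"translation":[0,0,0.002],"angular":[0,0,0],"hand":0.8},{"translation":[0,0,0.002],"angular":[0,0,0],"hand":0.8},{"translation":[0,0,0],"angular":[0,0,0],"hand":0.8},{"translation":[0,0,0],"angular":[0,0,0],"hand":0.8}]'
python3 - <<'E'
from h import *
s=manip.get_state();print(tray(s["position"]))
E
```

```text
clock: 3.23
position: [0.5155, 0.1261, 0.0481]
ee_rot: [0.001, 0.693, 0.721, 0.001]
contact_force: [-0.6, 0.4, 0.0]
width: 0.0172
gripper_force: 0.0
clock: 3.57
position: [0.514, 0.126, 0.0425]
ee_rot: [0.0, 0.693, 0.721, 0.0]
contact_force: [-0.5, -0.4, 0.1]
width: 0.0171
gripper_force: 0.0
[22.5  3.8 42.5]
```

```bash
python3 -m handwheel '[{"translation":[0,0,0.002],"angular":[0,0,0],"hand":0.8},{"translation":[0,0,0.001],"angular":[0,0,0],"hand":0.8},{"translation":[0,0,0],"angular":[0,0,0],"hand":0.8},{"translation":[0,0,0],"angular":[0,0,0],"hand":0.8}]'
python3 -m handwheel '[{"translation":[0,0,0.002],"angular":[0,0,0],"hand":0.8},{"translation":[0,0,0],"angular":[0,0,0],"hand":0.8},{"translation":[0,0,0],"angular":[0,0,0],"hand":0.8}]'
```

```text
clock: 3.9
position: [0.5138, 0.126, 0.0391]
ee_rot: [-0.0, 0.693, 0.721, -0.0]
contact_force: [-0.0, 1.2, 0.4]
width: 0.0171
gripper_force: 0.0
clock: 4.15
position: [0.5139, 0.126, 0.0371]
ee_rot: [-0.0, 0.693, 0.721, -0.0]
contact_force: [0.4, -0.4, 0.7]
width: 0.0175
gripper_force: 0.0
```

```bash
python3 -m handwheel '[{"translation":[-0.003,0,0],"angular":[0,0,0],"hand":0.8},{"translation":[-0.004,0,0],"angular":[0,0,0],"hand":0.8},{"translation":[-0.004,0,0],"angular":[0,0,0],"hand":0.8},{"translation":[-0.004,0,0],"angular":[0,0,0],"hand":0.8},{"translation":[-0.004,0,0],"angular":[0,0,0],"hand":0.8},{"translation":[-0.004,0,0],"angular":[0,0,0],"hand":0.8},{"translation":[-0.004,0,0],"angular":[0,0,0],"hand":0.8},{"translation":[-0.004,0,0],"angular":[0,0,0],"hand":0.8},{"translation":[-0.004,0,0],"angular":[0,0,0],"hand":0.8},{"translation":[-0.004,0,0],"angular":[0,0,0],"hand":0.8}]'
python3 -m handwheel '[{"translation":[-0.004,0,0],"angular":[0,0,0],"hand":0.8},{"translation":[-0.004,0,0],"angular":[0,0,0],"hand":0.8},{"translation":[-0.004,0,0],"angular":[0,0,0],"hand":0.8},{"translation":[-0.003,0,0],"angular":[0,0,0],"hand":0.8},{"translation":[-0.003,0,0],"angular":[0,0,0],"hand":0.8},{"translation":[0,0,0],"angular":[0,0,0],"hand":0.8},{"translation":[0,0,0],"angular":[0,0,0],"hand":0.8}]'
python3 - <<'E'
from h import *
s=manip.get_state();print(tray(s["position"]))
E
```

```text
clock: 4.98
position: [0.5155, 0.0866, 0.0373]
ee_rot: [0.0, 0.693, 0.721, -0.0]
contact_force: [-0.5, 0.3, 0.2]
width: 0.017
gripper_force: 0.0
clock: 5.57
position: [0.5162, 0.0689, 0.0373]
ee_rot: [-0.0, 0.693, 0.721, 0.0]
contact_force: [-0.2, -0.2, 0.8]
width: 0.0174
gripper_force: 0.0
[22.8 60.9 37.3]
```

```bash
python3 -m handwheel '[{"translation":[0,0,-0.015],"angular":[0,0,0],"hand":0.8},{"translation":[0,0,-0.02],"angular":[0,0,0],"hand":0.8},{"translation":[0.02,0.007,0],"angular":[0,0,0],"hand":0.8},{"translation":[0.027,0.009,0],"angular":[0,0,0],"hand":0.8},{"translation":[0.027,0.009,0],"angular":[0,0,0],"hand":0.8},{"translation":[0.027,0.008,0],"angular":[0,0,0],"hand":0.8},{"translation":[0,0,0],"angular":[0,0,0],"hand":0.8},{"translation":[0,0,0],"angular":[0,0,0],"hand":0.8},{"translation":[0,0,0.015],"angular":[0,0,0],"hand":0.8},{"translation":[0,0,0.01],"angular":[0,0,0],"hand":0.8}]'
python3 -m handwheel '[{"translation":[0,0,0.005],"angular":[0,0,0],"hand":0.8},{"translation":[0,0,0.003],"angular":[0,0,0],"hand":0.8},{"translation":[0,0,0],"angular":[0,0,0],"hand":0.8},{"translation":[0,0,0],"angular":[0,0,0],"hand":0.8}]'
python3 - <<'E'
from h import *
s=manip.get_state();print(tray(s["position"]))
cv2.imwrite("pics/w2.png",manip.get_image("wrist")[:,:,::-1])
E
```

```text
clock: 6.4
position: [0.5446, 0.1706, 0.0468]
ee_rot: [0.0, 0.693, 0.721, -0.0]
contact_force: [-0.1, -0.4, -0.9]
width: 0.017
gripper_force: 0.0
clock: 6.73
position: [0.5452, 0.1709, 0.0393]
ee_rot: [0.0, 0.693, 0.721, -0.0]
contact_force: [-0.7, 0.9, 0.0]
width: 0.0173
gripper_force: 0.0
[-10.7 -39.6  39.3]
```

View pics/w2.png

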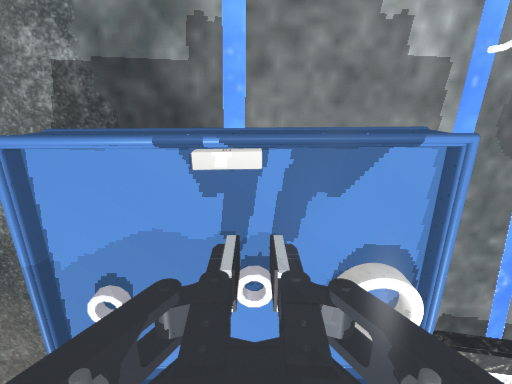

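The small ring at (254,288) is centred between the fingers, so I'll push it.

```bash
python3 -m handwheel '[{"translation":[-0.003,0,0.002],"angular":[0,0,0],"hand":0.8},{"translation":[-0.004,0,0],"angular":[0,0,0],"hand":0.8},{"translation":[-0.005,0,0],"angular":[0,0,0],"hand":0.8},{"translation":[-0.005,0,0],"angular":[0,0,0],"hand":0.8},{"translation":[-0.005,0,0],"angular":[0,0,0],"hand":0.8},{"translation":[-0.005,0,0],"angular":[0,0,0],"hand":0.8},{"translation":[-0.005,0,0],"angular":[0,0,0],"hand":0.8},{"translation":[-0.005,0,0],"angular":[0,0,0],"hand":0.8},{"translation":[-0.005,0,0],"angular":[0,0,0],"hand":0.8},{"translation":[-0.005,0,0],"angular":[0,0,0],"hand":0.8}]'
python3 -m handwheel '[{"translation":[-0.005,0,0],"angular":[0,0,0],"hand":0.8},{"translation":[-0.005,0,0],"angular":[0,0,0],"hand":0.8},{"translation":[-0.005,0,0],"angular":[0,0,0],"hand":0.8},{"translation":[-0.005,0,0],"angular":[0,0,0],"hand":0.8},{"translation":[-0.005,0,0],"angular":[0,0,0],"hand":0.8},{"translation":[-0.005,0,0],"angular":[0,0,0],"hand":0.8},{"translation":[-0.005,0,0],"angular":[0,0,0],"hand":0.8},{"translation":[-0.005,0,0],"angular":[0,0,0],"hand":0.8},{"translation":[-0.004,0,0],"angular":[0,0,0],"hand":0.8},{"translation":[-0.004,0,0],"angular":[0,0,0],"hand":0.8}]'
python3 -m handwheel '[{"translation":[-0.004,0,0],"angular":[0,0,0],"hand":0.8},{"translation":[-0.003,0,0],"angular":[0,0,0],"hand":0.8},{"translation":[0,0,0],"angular":[0,0,0],"hand":0.8},{"translation":[0,0,0],"angular":[0,0,0],"hand":0.8}]'
python3 - <<'E'
from h import *
s=manip.get_state();print(tray(s["position"]))
E
```

```text
clock: 7.62
position: [0.5471, 0.1238, 0.0373]
ee_rot: [0.0, 0.693, 0.721, -0.0]
contact_force: [-0.9, -0.2, 0.7]
width: 0.0172
gripper_force: 0.1
clock: 8.45
position: [0.5489, 0.0759, 0.0373]
ee_rot: [0.0, 0.693, 0.721, -0.0]
contact_force: [-0.1, -0.2, 1.5]
width: 0.0173
gripper_force: 0.0
clock: 8.78
position: [0.5492, 0.0692, 0.0373]
ee_rot: [-0.0, 0.693, 0.721, 0.0]
contact_force: [0.7, -0.8, 0.1]
width: 0.0168
gripper_force: 0.0
[-10.2  62.1  37.3]
```

```bash
python3 -m handwheel '[{"translation":[0,0,-0.015],"angular":[0,0,0],"hand":0.8},{"translation":[0,0,-0.02],"angular":[0,0,0],"hand":0.8},{"translation":[0.018,-0.018,0],"angular":[0,0,0],"hand":0.8},{"translation":[0.025,-0.025,0],"angular":[0,0,0],"hand":0.8},{"translation":[0.025,-0.025,0],"angular":[0,0,0],"hand":0.8},{"translation":[0.02,-0.020,0],"angular":[0,0,0],"hand":0.8},{"translation":[0,0,0],"angular":[0,0,0],"hand":0.8},{"translation":[0,0,0],"angular":[0,0,0],"hand":0.8},{"translation":[0,0,0],"angular":[0,0,0],"hand":0.8}]'
python3 - <<'E'
from h import *
s=manip.get_state();print(tray(s["position"]))
cv2.imwrite("pics/w3.png",manip.get_image("wrist")[:,:,::-1])
E
```

```text
clock: 9.53
position: [0.4587, 0.154, 0.0726]
ee_rot: [0.001, 0.693, 0.721, 0.001]
contact_force: [0.3, -0.2, -0.3]
width: 0.0171
gripper_force: 0.0
[ 76.5 -26.5  72.6]
```

View pics/w3.png

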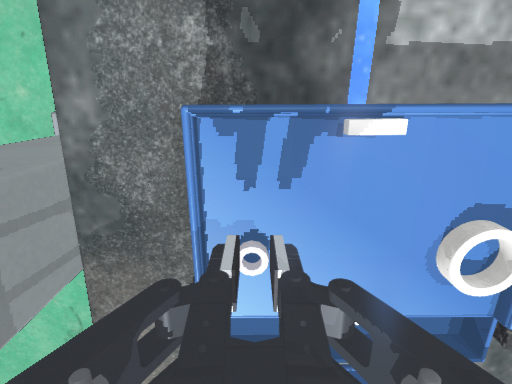

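Ring 3 at (252,258) lies centred in the gap, and the large ring and gauge block are in place. Next I'll descend and sweep.

```bash
python3 -m handwheel '[{"translation":[0,0,0.015],"angular":[0,0,0],"hand":0.8},{"translation":[0,0,0.012],"angular":[0,0,0],"hand":0.8},{"translation":[0,0,0.006],"angular":[0,0,0],"hand":0.8},{"translation":[0,0,0.002],"angular":[0,0,0],"hand":0.8},{"translation":[0,0,0],"angular":[0,0,0],"hand":0.8},{"translation":[0,0,0],"angular":[0,0,0],"hand":0.8},{"translation":[-0.003,0,0],"angular":[0,0,0],"hand":0.8},{"translation":[-0.004,0,0],"angular":[0,0,0],"hand":0.8},{"translation":[-0.005,0,0],"angular":[0,0,0],"hand":0.8},{"translation":[-0.005,0,0],"angular":[0,0,0],"hand":0.8}]'
python3 -m handwheel '[{"translation":[-0.005,0,0],"angular":[0,0,0],"hand":0.8},{"translation":[-0.005,0,0],"angular":[0,0,0],"hand":0.8},{"translation":[-0.005,0,0],"angular":[0,0,0],"hand":0.8},{"translation":[-0.005,0,0],"angular":[0,0,0],"hand":0.8},{"translation":[-0.005,0,0],"angular":[0,0,0],"hand":0.8},{"translation":[-0.005,0,0],"angular":[0,0,0],"hand":0.8},{"translation":[-0.005,0,0],"angular":[0,0,0],"hand":0.8},{"translation":[-0.005,0,0],"angular":[0,0,0],"hand":0.8},{"translation":[-0.005,0,0],"angular":[0,0,0],"hand":0.8},{"translation":[-0.005,0,0],"angular":[0,0,0],"hand":0.8}]'
python3 -m handwheel '[{"translation":[-0.005,0,0],"angular":[0,0,0],"hand":0.8},{"translation":[-0.004,0,0],"angular":[0,0,0],"hand":0.8},{"translation":[-0.004,0,0],"angular":[0,0,0],"hand":0.8},{"translation":[-0.004,0,0],"angular":[0,0,0],"hand":0.8},{"translation":[-0.003,0,0],"angular":[0,0,0],"hand":0.8},{"translation":[0,0,0],"angular":[0,0,0],"hand":0.8},{"translation":[0,0,0],"angular":[0,0,0],"hand":0.8},{"translation":[0,0,-0.01],"angular":[0,0,0],"hand":1},{"translation":[0,0,-0.025],"angular":[0,0,0],"hand":1},{"translation":[0,0,-0.035],"angular":[0,0,0],"hand":1}]'
python3 - <<'E'
from h import *
s=manip.get_state();print(tray(s["position"]))
E
```

```text
clock: 10.42
position: [0.4587, 0.1363, 0.0376]
ee_rot: [0.0, 0.693, 0.721, 0.0]
contact_force: [0.4, -0.3, 0.2]
width: 0.0171
gripper_force: 0.1
clock: 11.25
position: [0.4605, 0.0863, 0.0373]
ee_rot: [0.0, 0.693, 0.721, -0.0]
contact_force: [-0.5, -0.2, 0.4]
width: 0.0167
gripper_force: 0.0
clock: 12.08
position: [0.4588, 0.067, 0.1058]
ee_rot: [-0.003, 0.693, 0.721, -0.002]
contact_force: [1.2, 0.4, -0.6]
width: -0.0001
gripper_force: 0.0
[ 80.3  60.3 105.8]
```

```bash
python3 -m handwheel '[{"translation":[0,0,-0.03],"angular":[0,0,0],"hand":1},{"translation":[-0.025,0.017,0],"angular":[0,0,0],"hand":1},{"translation":[-0.03,0.02,0],"angular":[0,0,0],"hand":1},{"translation":[-0.03,0.02,0],"angular":[0,0,0],"hand":1},{"translation":[-0.02,0.013,0],"angular":[0,0,0],"hand":1},{"translation":[0,0,0],"angular":[0,0,0],"hand":1},{"translation":[0,0,0],"angular":[0,0,0],"hand":1},{"translation":[0,0,0],"angular":[0,0,0],"hand":1}]'
python3 - <<'E'
from h import *
s=manip.get_state();print(tray(s["position"]))
np.save("w4.npy",np.r_[s["position"],s["ee_rot"]])
cv2.imwrite("pics/w4.png",manip.get_image("wrist")[:,:,::-1])
E
```

```text
clock: 12.75
position: [0.5345, -0.0347, 0.1368]
ee_rot: [-0.001, 0.693, 0.721, -0.0]
contact_force: [-0.6, 0.6, 0.7]
width: -0.0002
gripper_force: 0.0
[  9.1 165.2 136.8]
```

View pics/w4.png

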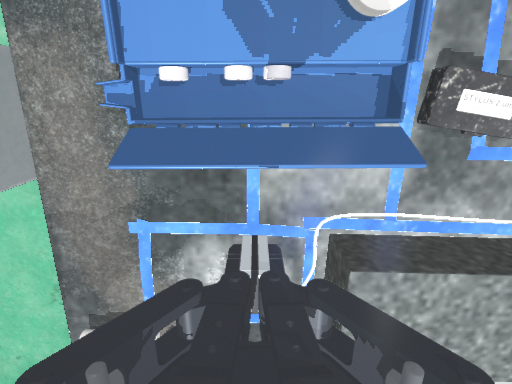

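The picture shows all three rings along the sill side of the trough, at (173,73), (238,72) and (277,72), seemingly standing on edge. I'll check their heights.

```bash
python3 - <<'E'
from h import *
w=np.load("w4.npy");s=dict(position=w[:3],ee_rot=w[3:])
for uv in[(238,64),(238,66),(238,80),(225,73),(252,73)]:print(uv,*[tray(ray("wrist",uv,z,s)) for z in(.008,.018,.034)])
for uv in[(250,126),(250,167)]:print(uv,tray(ray("wrist",uv,.0375,s)),tray(ray("wrist",uv,.081,s)))
im=cv2.imread("pics/w4.png")[50:140,90:430];cv2.imwrite("pics/c4.png",cv2.resize(im,None,fx=2.35,fy=2.35,interpolation=cv2.INTER_CUBIC))
E
```

```text
(238, 64) [23.7 54.5  8. ] [23.1 55.6 18. ] [22.2 57.5 34. ]
(238, 66) [23.7 56.1  8. ] [23.2 57.2 18. ] [22.3 58.9 34. ]
(238, 80) [24.  67.6  8. ] [23.4 68.3 18. ] [22.5 69.4 34. ]
(225, 73) [35.4 61.8  8. ] [34.5 62.7 18. ] [32.9 64.1 34. ]
(252, 73) [11.4 61.9  8. ] [11.3 62.8 18. ] [11.1 64.2 34. ]
(250, 126) [ 13.  105.6  37.5] [ 12.3 102.   81. ]
(250, 167) [ 13.3 140.8  37.5] [ 12.5 130.9  81. ]
```

View pics/c4.png

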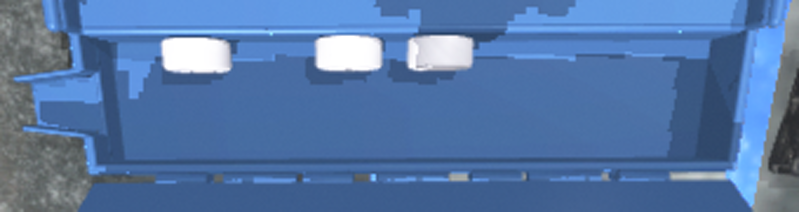

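```bash
python3 -m handwheel '[{"translation":[0,0,0.02],"angular":[0,0,0],"hand":1},{"translation":[0,0,0.02],"angular":[0,0,0],"hand":1},{"translation":[0,0,0.02],"angular":[0,0,0],"hand":1},{"translation":[0,0,0.017],"angular":[0,0,0],"hand":1},{"translation":[0.006,0,0],"angular":[0,0,0],"hand":1},{"translation":[0.008,0,0],"angular":[0,0,0],"hand":1},{"translation":[0.008,0,0],"angular":[0,0,0],"hand":1},{"translation":[0.006,0,0],"angular":[0,0,0],"hand":1},{"translation":[0.006,0,0],"angular":[0,0,0],"hand":1},{"translation":[0.006,0,0],"angular":[0,0,0],"hand":1}]'
python3 -m handwheel '[{"translation":[0.006,0,0],"angular":[0,0,0],"hand":1},{"translation":[0.006,0,0],"angular":[0,0,0],"hand":1},{"translation":[0.006,0,0],"angular":[0,0,0],"hand":1},{"translation":[0.006,0,0],"angular":[0,0,0],"hand":1},{"translation":[0.006,0,0],"angular":[0,0,0],"hand":1},{"translation":[0.006,0,0],"angular":[0,0,0],"hand":1},{"translation":[0.005,0,0],"angular":[0,0,0],"hand":1},{"translation":[0.004,0,0],"angular":[0,0,0],"hand":1},{"translation":[0,0,0],"angular":[0,0,0],"hand":1},{"translation":[0,0,0],"angular":[0,0,0],"hand":1}]'
python3 - <<'E'
from h import *
s=manip.get_state();print(tray(s["position"]))
E
```

```text
clock: 13.63
position: [0.5345, 0.0055, 0.0614]
ee_rot: [0.001, 0.693, 0.721, 0.001]
contact_force: [-0.1, -1.0, 1.5]
width: 0.0004
gripper_force: 0.3
clock: 14.47
position: [0.5319, 0.05, 0.0602]
ee_rot: [-0.0, 0.693, 0.721, -0.0]
contact_force: [-0.3, -0.1, -0.1]
width: -0.0
gripper_force: 0.0
[ 7.9 80.6 60.2]
```

```bash
python3 -m handwheel '[{"translation":[-0.008,0,0],"angular":[0,0,0],"hand":1},{"translation":[0,0,-0.02],"angular":[0,0,0],"hand":1},{"translation":[0,0,-0.03],"angular":[0,0,0],"hand":1},{"translation":[0.01,0,0],"angular":[0,0,0],"hand":1},{"translation":[0.012,0,0],"angular":[0,0,0],"hand":1},{"translation":[0,0,0.01],"angular":[0,0,0],"hand":1},{"translation":[0,0,0.015],"angular":[0,0,0],"hand":1},{"translation":[0,0,0.012],"angular":[0,0,0],"hand":1},{"translation":[0,0,0.01],"angular":[0,0,0],"hand":1},{"translation":[0,0,0.008],"angular":[0,0,0],"hand":1}]'
python3 -m handwheel '[{"translation":[0,0,0.005],"angular":[0,0,0],"hand":1},{"translation":[0,0,0.004],"angular":[0,0,0],"hand":1},{"translation":[0,0,0.003],"angular":[0,0,0],"hand":1},{"translation":[0,0,0],"angular":[0,0,0],"hand":1},{"translation":[0,0,0],"angular":[0,0,0],"hand":1}]'
python3 - <<'E'
from h import *
s=manip.get_state();print(tray(s["position"]))
E
```

```text
clock: 15.3
position: [0.5298, 0.0637, 0.0528]
ee_rot: [-0.001, 0.693, 0.721, -0.001]
contact_force: [0.1, 0.3, 1.0]
width: -0.0
gripper_force: 0.1
clock: 15.72
position: [0.5317, 0.0636, 0.0434]
ee_rot: [0.0, 0.693, 0.721, 0.0]
contact_force: [-0.3, -0.6, 0.1]
width: -0.0001
gripper_force: 0.0
[ 7.5 67.  43.4]
```

Next I'll press down gently until contact.

```bash
python3 -m handwheel '[{"translation":[0,0,0.002],"angular":[0,0,0],"hand":1},{"translation":[0,0,0.001],"angular":[0,0,0],"hand":1},{"translation":[0,0,0],"angular":[0,0,0],"hand":1},{"translation":[0,0,0],"angular":[0,0,0],"hand":1}]'
python3 -m handwheel '[{"translation":[0,0,0.0015],"angular":[0,0,0],"hand":1},{"translation":[0,0,0],"angular":[0,0,0],"hand":1},{"translation":[0,0,0],"angular":[0,0,0],"hand":1}]'
```

```text
clock: 16.05
position: [0.5315, 0.0636, 0.0404]
ee_rot: [0.0, 0.693, 0.721, 0.0]
contact_force: [-0.1, -0.4, 0.2]
width: 0.0001
gripper_force: 0.0
clock: 16.3
position: [0.5316, 0.0637, 0.0388]
ee_rot: [0.0, 0.693, 0.721, 0.0]
contact_force: [0.8, 0.1, 0.4]
width: -0.0002
gripper_force: 0.2
```

```bash
python3 -m handwheel '[{"translation":[0,0,0.001],"angular":[0,0,0],"hand":1},{"translation":[0,0,0],"angular":[0,0,0],"hand":1},{"translation":[0,0,0],"angular":[0,0,0],"hand":1}]'
python3 -m handwheel '[{"translation":[0,0,0.001],"angular":[0,0,0],"hand":1},{"translation":[0,0,0],"angular":[0,0,0],"hand":1},{"translation":[0,0,0],"angular":[0,0,0],"hand":1}]'
```

```text
clock: 16.55
position: [0.5316, 0.0637, 0.0387]
ee_rot: [0.0, 0.693, 0.721, 0.0]
contact_force: [-1.3, 0.3, 7.8]
width: 0.0001
gripper_force: 3.6
clock: 16.8
position: [0.5316, 0.0637, 0.0386]
ee_rot: [0.0, 0.693, 0.721, 0.0]
contact_force: [-3.9, 0.3, 13.7]
width: -0.0001
gripper_force: 6.8
```

There is a firm stop at 38.6 mm, which is the hinge height plus half the cover thickness, so the cover is shut. Next I'll back off and check.

```bash
python3 -m handwheel '[{"translation":[0,0,-0.01],"angular":[0,0,0],"hand":1},{"translation":[0,0,-0.03],"angular":[0,0,0],"hand":1},{"translation":[0,0,-0.04],"angular":[0,0,0],"hand":1},{"translation":[0,0,-0.03],"angular":[0,0,0],"hand":1},{"translation":[-0.03,0,0],"angular":[0,0,0],"hand":1},{"translation":[-0.035,0,0],"angular":[0,0,0],"hand":1},{"translation":[-0.03,0,0],"angular":[0,0,0],"hand":1},{"translation":[0,0,0],"angular":[0,0,0],"hand":1},{"translation":[0,0,0],"angular":[0,0,0],"hand":1},{"translation":[0,0,0],"angular":[0,0,0],"hand":1}]'
python3 - <<'E'
from h import *
cv2.imwrite("pics/w5.png",manip.get_image("wrist")[:,:,::-1])
E
```

```text
clock: 17.63
position: [0.5349, -0.0309, 0.1467]
ee_rot: [-0.0, 0.693, 0.721, 0.0]
contact_force: [0.2, -0.0, 1.0]
width: 0.0001
gripper_force: 0.0
```

View pics/w5.png

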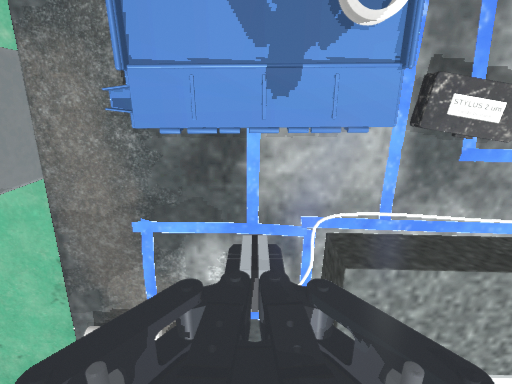

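The picture shows the cover lying flat over the trough, cols 130-400 and rows 67-130. The large ring is in place and the arm is clear.

```bash
python3 -c "
from rig import manip
print(manip.sign_off())"
```

```text
the job is handed in; nothing more can be done
None
```

I swept all three small rings into the trough, pressed its cover shut to a firm stop, and handed the job in at about 18 s with the arm clear; the large ring and gauge block were never touched, and no verdict was returned.

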